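Point out the parts for a laptop upgrade

ROBOT

A 7-joint arm with a two-finger parallel gripper is mounted at the origin on a cart in front of the work surface, level with it; the furniture and walls round the work are solid. World frame = base frame: x ahead of the robot, y to its left, z up, the work surface at z = 0. Lengths are in mm, angles in rad, forces in N, time in s.
With the tool pointing down it reaches from about 425 to 925 mm from the base axis. Payload 6.8 kg.
Tool frame: the origin (TCP) lies midway between the tips of the shut fingers; the grasp point (between the pads) lies 19 mm behind it; z points along the fingers, y is the line along which they close (so a half turn about z gives the same grasp; the last joint's range is limited). The gripper opens to 88 mm and grips with 3 to 60 N. Pads are 20 mm wide; open, the fingers measure 115 mm over their backs; the gripper's body (75 mm by 178 mm) begins 61 mm behind the grasp point.
Start: joints at [-1.376, 0.477, 0.022, 1.555, -0.011, 1.109, -0.083], TCP at [201.277, 644.31, 222.664] pointing down, gripper open.
Joint ranges: [-2.96, 2.96], [-0.34, 2.1], [-1.41, 1.46], [0.24, 2.44], [-1.37, 4.51], [0.17, 1.92], [-2.96, 2.96]. Speed limits (rad/s): [2.39, 2.39, 3.14, 3.14, 3.14, 3.14, 3.14].

INTERFACE

Orientations are given as a unit quaternion [w, x, y, z].
In Python, from plant import ctrl, vision gives the robot as it stands.
- The arm moves only by the shell command python3 -m crank 'ROWS'. ROWS is JSON, a list of rows, each a list of 7 numbers: the gripper command: -1 is fully open, 1 is shut, values between are in proportion, then the shift along the world's x, y, z in mm, then the turn, a rotation vector about the world's x, y, z in rad. In form: [[gripper, x, y, z, wx, wy, wz], ...]. A call has 1 to 12 rows; each row is the pose to reach, as a shift and turn from the pose commanded when the call began; what a row does not reach only later rows make up. A row lasts 1/10 s, in which the tool goes at most 50 mm and 8.59 degrees, less where a joint would pass 70% of its speed; a pose out of reach is approached as far as the arm can. A call with a gripper value outside its range is refused whole. The fingers move at their own pace and stop on an object; the grip force is fixed at half the most. Time passes only in rows, so rows that repeat a pose let the fingers close. It gives the time, the measured TCP pose, the force, the opening and the grip force at its end, in the units of the state.
- ctrl.observe(): the state, without advancing time (a new reading comes with each control period).
- vision.camera(name): name is "scene" or "top" or "wrist"; returns a dict with "color" (384x512x3 uint8, red, green, blue), "mtx" (3x3 intrinsics, pixels), "world_to_cam" (4x4, takes a point from world to camera coordinates); the wrist camera has in their place "hand_eye" (4x4, takes a point from camera to tool coordinates, whose origin is the TCP and whose axes are the flange's). Camera axes: x right, y down, z forward; pixel columns grow to the right and rows downward; lengths in mm; the calibration is good to about 2 mm. A picture is of the moment at which its call begins: read the wrist's pose just before it. There is no depth.
- ctrl.finish_job(): hands the job in; it is judged then, once.
The state is a dict: "time_s": time; "joint_positions": joint angles; "qd": joint speeds; "joint_torque": joint torques, N m; "tool_pos": TCP position; "tcp_rot": TCP orientation; "wrist_force": force on the tool from outside, world axes, zero at the start; "wrist_torque": the same for the moment, N m; "finger_gap": finger opening in mm; "grasp_force": force on a finger pad.
Only numpy, scipy, OpenCV 4.12 (cv2) and the standard library are available. Lean on these libraries where they do the work, as an engineer would, in place of code of your own. Each camera call takes 0.05 s, during which the arm holds its last target. There are 200 camera calls.

TASK

Show a helper which parts to pass for a laptop upgrade, in the order they are needed: point straight down at the middle of the bare memory module, then at the middle of the solid-state drive, then at the handle of the screwdriver. Each time bring the fingertips to within about 5 cm above the thing, hold still there for two seconds, and lift the hand well up (fingertips 15 cm or more above the surface) before going on to the next and again at the end. Touch nothing, and do not come down over the phone, the USB hub or the marker pen.

Things in the scene. Friction and masses are not known exactly. Their poses are not given: they have to be found in the camera images.
- memory_mid (a point): centre of the upper face of the memory module: a bare circuit board strip with a row of flat chips, 133 x 30 mm, 6 mm high, lying flat; the point is 6 mm above the surface it lies on, z up, y along the strip
- drive_mid (a point): centre of the upper face of the solid-state drive: a flat dark slab with a plain grey metal panel on top and small screws at its corners, 100 x 70 mm, 9 mm high, lying flat; the point is 9 mm above the surface, z up, y along its length
- driver_handle (a point): top of the middle of the screwdriver's handle: the screwdriver is 174 mm long and lies flat, its thick handle 98 mm long and 26 mm thick, its thin blade 76 mm long and 6 mm thick; the point is 26 mm above the surface, z up, y along the tool from blade to handle end. The handle reaches 49 mm to either side of the point along y, the blade lies beyond it towards -y
- phone: bystander: a smartphone lying flat, 144 x 73 x 10 mm (longer than the drive, glass screen); origin at the centre of its underside, x along its length
- hub: bystander: a small oblong USB hub, 62 x 26 x 14 mm, ports along one side; origin at the centre of its underside, y along its length
- marker: bystander: a capped marker pen lying flat, 135 mm long and 16 mm thick all along; origin at the centre of its underside, y along its length. It lies by itself on the white desk, whose top is at z = 0.005; the other five things lie side by side in one row from left to right on the green shelf, whose top is z = 0, in any order, about 11 to 15 cm apart from middle to middle
- desk_clock: not part of the job: a round desk clock on two posts, 146 mm wide, 53 mm deep and 258 mm tall, on the desk left of the row; origin at the centre of its underside. A wall rises about 0.1 m behind the row's middle line: draw the arm in before swinging it from one end of the row to the other
- round_speaker: not part of the job: a pocket speaker, 66 x 65 mm and 60 mm tall, on the desk left of the row; a flat one, 32 mm tall, lies to the right of it; origin at the centre of its underside
- headset: not part of the job: folded headphones, 104 x 130 mm and up to 81 mm tall, on the desk left of the row; origin at the centre of its underside

How it is judged:
By the outcome, as a careful person would: the job done as asked, in the order asked, and still so for the second after the job is handed in, with the robot touching nothing.
It also fails if it takes over 67 s, if anything falls off the work surface, if the arm or the gripper's body presses on something with over 40 N, if the wrist force passes 120 N, or if a joint passes its speed limit or range.

## Working session

There is one attempt and no reset: what is moved stays moved. The work goes in short steps, Python scripts to look and compute and a shell command to move; the robot and the scene stay as the last step left them, time stands still between calls to the robot, and variables do not carry over. Pictures are saved under pics/ and viewed, at most 10 in all, crops included, and the job is handed in when it is done.

```bash
mkdir -p pics
python3 - <<'E'
from plant import ctrl, vision
import cv2,numpy as np
s=ctrl.observe();print(s["time_s"],s["tool_pos"],s["tcp_rot"])
for n in("scene","top","wrist"):
    c=vision.camera(n);cv2.imwrite(f"pics/{n}0.png",c["color"][:,:,::-1])
    np.savez(f"pics/{n}0.npz",**c)
    print(n,c["mtx"].tolist(),np.round(c.get("world_to_cam",c.get("hand_eye")),3).tolist())
a=cv2.imread("pics/scene0.png");b=cv2.imread("pics/top0.png")
cv2.imwrite("pics/top_big.png",cv2.resize(b,(800,600),interpolation=cv2.INTER_CUBIC))
E
```

```text
0.0 [201.11157891 643.74018026 221.70367533] [-8.06848598e-05  1.50824918e-01  9.88560099e-01 -8.76875782e-04]
scene [[439.56806557111423, 0.0, 260.215546637241], [0.0, 439.56806557111423, 192.39258055358778], [0.0, 0.0, 1.0]] [[-0.074, -0.997, 0.006, 118.386], [-0.802, 0.056, -0.595, 451.034], [0.593, -0.048, -0.804, 1489.091], [0.0, 0.0, 0.0, 1.0]]
top [[432.5293600569819, 0.0, 261.3778262884799], [0.0, 432.5293600569819, 189.39849968472174], [0.0, 0.0, 1.0]] [[-0.015, -1.0, 0.008, 56.211], [-0.997, 0.015, -0.074, 488.755], [0.074, -0.009, -0.997, 1432.736], [0.0, 0.0, 0.0, 1.0]]
wrist [[336.52191364624366, 0.0, 251.12073303147005], [0.0, 336.52191364624366, 190.49917386211203], [0.0, 0.0, 1.0]] [[-0.0, -0.97, -0.244, 65.667], [1.0, -0.0, 0.0, -0.599], [-0.0, -0.244, 0.97, -162.611], [0.0, 0.0, 0.0, 1.0]]
```

View pics/top_big.png

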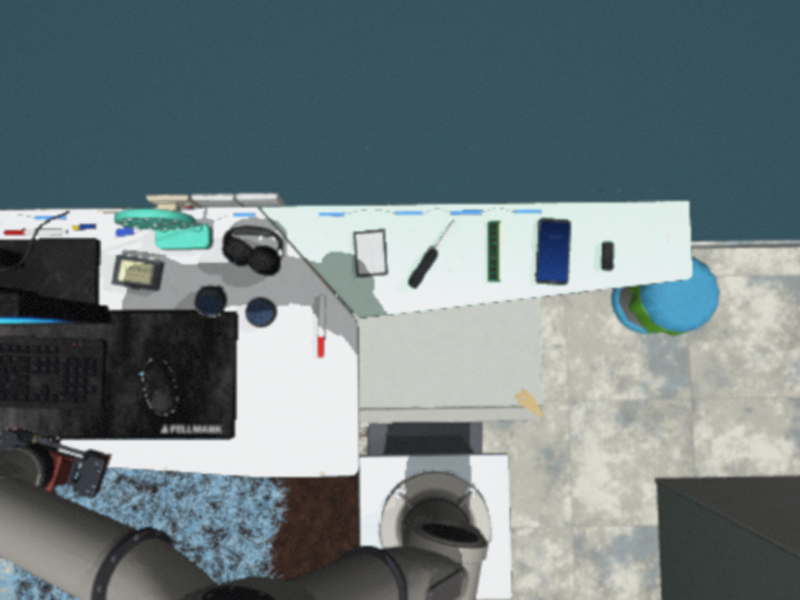

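View pics/scene0.png

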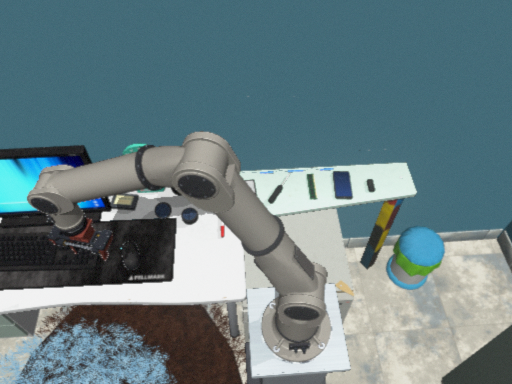

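The top view (enlarged to 800x600) shows, left to right on the shelf: drive (370,253), screwdriver with handle about (423,268) and blade tip (453,222), memory strip (494,251), phone (553,251) and hub (607,255). The marker is on the desk at (321,325). The scene view shows the same row, with the hand far to the left over the laptop.

```bash
cat > h.py <<'E'
import numpy as np
def ray(K,w2c,uv,z):
    T=np.linalg.inv(w2c);d=T[:3,:3]@np.linalg.solve(K,[uv[0],uv[1],1.]);o=T[:3,3]
    return o+d*(z-o[2])/d[2]
E
python3 - <<'E'
import cv2,numpy as np
from h import ray
c=np.load("pics/top0.npz");im=c["color"];g=im.astype(int)
def big(p):return((p[0]+.5)/1.5625-.5,(p[1]+.5)/1.5625-.5)
P=lambda uv,z:np.round(ray(c["mtx"],c["world_to_cam"],uv,z)).astype(int)
for n,p,z in[("drive",(370,253),9),("handle",(423,268),15),("tip",(453,222),3),("mem",(494,251),6),("phone",(553,251),10),("hub",(607,255),14),("marker",(321,325),15),("clock",(250,250),80),("wallL",(285,200),0),("wallR",(690,200),0),("shelf corner",(358,318),0),("spk",(260,312),30)]:
    print(n,P(big(p),z))
dark=((g.max(2)<110)).astype(np.uint8)
for n,m,z,roi in[("dark",dark,10,(225,135,400,195))]:
    x0,y0,x1,y1=roi
    cs,_=cv2.findContours(m[y0:y1,x0:x1].copy(),cv2.RETR_EXTERNAL,cv2.CHAIN_APPROX_NONE,offset=(x0,y0))
    for k in cs:
        if cv2.contourArea(k)<15:continue
        w=np.array([ray(c["mtx"],c["world_to_cam"],q[0],z)[:2] for q in k],np.float32)
        print(n,[np.round(v,2) for v in cv2.minAreaRect(w)],cv2.boundingRect(k))
E
```

```text
drive [585 131   9]
handle [550  17  15]
tip [652 -51   3]
mem [ 586 -138    6]
phone [ 584 -266   10]
hub [ 573 -382   14]
marker [431 238  15]
clock [585 375  80]
wallL [706 317   0]
wallR [ 694 -574    0]
shelf corner [445 159   0]
spk [460 365  30]
dark [array([ 484.77, -413.1 ]), array([ 6.78, 34.08]), np.float64(87.77)] (397, 184, 3, 11)
dark [array([551.87, 156.87]), array([55.78, 24.1 ]), np.float64(36.72)] (227, 163, 11, 15)
dark [array([552.58,  18.31]), array([23.38, 93.42]), np.float64(56.47)] (262, 159, 18, 25)
dark [array([ 572.13, -382.42]), array([20.42, 58.4 ]), np.float64(87.85)] (385, 155, 7, 18)
dark [array([ 587.66, -136.26]), array([ 17.03, 123.3 ]), np.float64(88.57)] (313, 142, 6, 37)
dark [array([ 584.33, -265.48]), array([ 66.57, 140.02]), np.float64(84.53)] (343, 140, 22, 42)
```

Contour sizes match the known ones: handle 93x23, memory 123x17 (dark core), hub and phone as given. The spacing is right too (row y: 131, 18, -137, -265, -382). I'll lift, draw in and swing towards the memory.

```bash
python3 -m crank '[[1,0,0,40,0,0,0],[1,0,0,80,0,0,0.1],[1,30,-35,80,0,0,0.2],[1,60,-70,80,0,0,0.3],[1,90,-105,80,0,0,0.3],[1,120,-140,80,0,0,0.3],[1,150,-175,80,0,0,0.3],[1,175,-210,80,0,0,0.3],[1,200,-244,80,0,0,0.3],[1,210,-280,80,0,0,0.3],[1,220,-315,80,0,0,0.3],[1,220,-315,80,0,0,0.3]]'
```

```text
time_s: 1.35
tool_pos: [423.6, 323.6, 302.8]
tcp_rot: [0.0, 0.005, 1.0, -0.001]
wrist_force: [0.1, 0.0, 0.2]
finger_gap: 0.3
grasp_force: 0.0
```

```bash
python3 -m crank '[[1,8,-40,0,0,0,0],[1,16,-80,0,0,0,0],[1,24,-120,0,0,0,0],[1,32,-160,0,0,0,0],[1,40,-200,0,0,0,0],[1,48,-245,0,0,0,0],[1,56,-290,0,0,0,0],[1,64,-335,0,0,0,0],[1,68,-380,0,0,0,0],[1,70,-420,0,0,0,0],[1,70,-460,0,0,0,0],[1,70,-460,0,0,0,0]]'
cat > look.py <<'E'
import sys,cv2,numpy as np
from plant import ctrl,vision
from scipy.spatial.transform import Rotation as R
from h import ray
n,z,gx,gy=sys.argv[1],*map(float,sys.argv[2:5])
s=ctrl.observe();c=vision.camera("wrist")
T=np.eye(4);T[:3,:3]=R.from_quat(s["tcp_rot"],scalar_first=True).as_matrix();T[:3,3]=s["tool_pos"]
w2c=np.linalg.inv(T@c["hand_eye"])
cv2.imwrite(f"pics/{n}.png",c["color"][:,:,::-1])
np.savez(f"pics/{n}.npz",color=c["color"],mtx=c["mtx"],world_to_cam=w2c)
print(s["time_s"],s["tool_pos"])
p=w2c@[gx,gy,z,1];q=c["mtx"]@p[:3];print("predicted px",q[:2]/q[2])
E
python3 look.py mem1 6 587 -137
```

```text
time_s: 2.55
tool_pos: [490.6, -136.0, 302.9]
tcp_rot: [0.0, 0.005, 1.0, -0.001]
wrist_force: [-0.2, 0.3, -0.5]
finger_gap: 0.6
grasp_force: 0.0
2.55 [ 490.64026682 -135.97641224  302.89874497]
predicted px [251.99760903 221.90456346]
```

View pics/mem1.png

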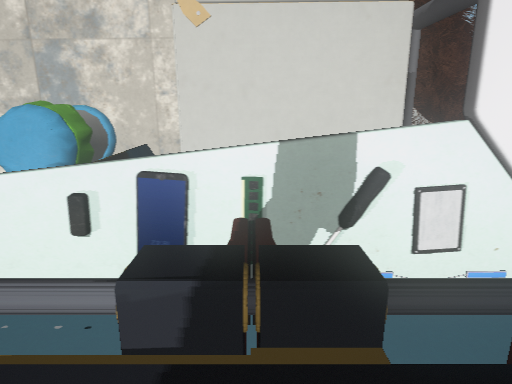

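The wrist view shows the memory's near end at (252,177), with its middle hidden by the fingers as predicted at (252,222). The handle runs from (346,225) to (383,172), and the drive's corners are (418,187), (465,185), (462,249) and (414,253). Checking these against the top-view measurements.

Run:
```python
import cv2,numpy as np
from h import ray
c=np.load("pics/mem1.npz");P=lambda uv,z:np.round(ray(c["mtx"],c["world_to_cam"],uv,z))
print("mem end",P((252.5,177),6),"wall foot",P((440,279),0))
g=c["color"].astype(int).max(2)
for n,roi,z,t in[("handle",(330,160,395,235),13,85),("drive",(405,178,472,260),9,140)]:
    x0,y0,x1,y1=roi;m=(g[y0:y1,x0:x1]<t).astype(np.uint8)
    cs,_=cv2.findContours(m,cv2.RETR_EXTERNAL,cv2.CHAIN_APPROX_NONE,offset=(x0,y0));k=max(cs,key=cv2.contourArea)
    w=np.array([P(q[0],z)[:2] for q in k],np.float32);print(n,cv2.minAreaRect(w))
```

```text
mem end [ 521. -136.    6.] wall foot [684. 149.   0.]
handle ((552.4999389648438, 15.999990463256836), (26.07090950012207, 96.7951889038086), 56.3099365234375)
drive ((585.7860717773438, 128.42413330078125), (101.4271011352539, 71.73503875732422), 3.5763344764709473)
```

Both views agree: memory (587,-136), handle (552,17), drive (586,130). Coming down over the memory to about 35 mm above it.

```bash
python3 -m crank '[[1,35,0,0,0,0,0],[1,70,0,0,0,0,0],[1,96,0,0,0,0,0],[1,96,0,-35,0,0,0],[1,96,0,-70,0,0,0],[1,96,0,-105,0,0,0],[1,96,0,-140,0,0,0],[1,96,0,-175,0,0,0],[1,96,0,-210,0,0,0],[1,96,0,-240,0,0,0],[1,96,0,-262,0,0,0],[1,96,0,-262,0,0,0]]'
python3 look.py mem2 6 587 -136; python3 -c "
from plant import vision;import cv2
cv2.imwrite('pics/top2.png',cv2.resize(vision.camera('top')['color'][100:230,200:420,::-1],None,fx=3,fy=3))"
```

```text
time_s: 3.8
tool_pos: [585.2, -127.5, 37.3]
tcp_rot: [-0.003, 0.0, 1.0, 0.001]
wrist_force: [0.1, -0.3, 0.2]
finger_gap: 0.7
grasp_force: 0.0
3.8 [ 585.2417175  -127.46340159   37.32312558]
predicted px [238.09065954 220.99064976]
```

View pics/mem2.png

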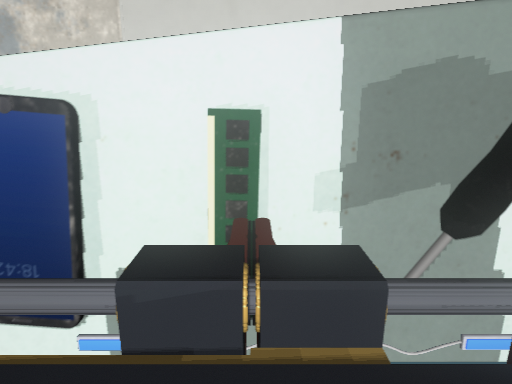

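The wrist view shows the strip's middle at about column 237, while the fingertips are at 251. The tool really is about 9 mm off in y, so I'll correct it and check.

```bash
python3 -m crank '[[1,1,-4,2,0,0,0],[1,2,-9,3,0,0,0],[1,2,-9,3,0,0,0],[1,2,-9,3,0,0,0]]'
```

```text
time_s: 4.3
tool_pos: [589.7, -140.1, 44.4]
tcp_rot: [0.001, 0.002, 1.0, -0.0]
wrist_force: [-0.2, 0.3, 0.0]
finger_gap: 0.6
grasp_force: 0.0
```

```bash
python3 -m crank '[[1,-1,3,0,0,0,0],[1,-2,5,-4,0,0,0],[1,-2,5,-4,0,0,0],[1,-2,5,-4,0,0,0],[1,-2,5,-4,0,0,0]]'
```

```text
time_s: 4.8
tool_pos: [587.2, -134.7, 39.6]
tcp_rot: [-0.0, 0.001, 1.0, -0.0]
wrist_force: [0.5, 0.6, 0.7]
finger_gap: 0.3
grasp_force: 0.0
```

Centred (587,-135) and 34 mm above the module. Holding for about 2.4 s.

```bash
Z='[[1,0,0,0,0,0,0],[1,0,0,0,0,0,0],[1,0,0,0,0,0,0],[1,0,0,0,0,0,0],[1,0,0,0,0,0,0],[1,0,0,0,0,0,0],[1,0,0,0,0,0,0],[1,0,0,0,0,0,0],[1,0,0,0,0,0,0],[1,0,0,0,0,0,0],[1,0,0,0,0,0,0],[1,0,0,0,0,0,0]]' ; true
python3 -m crank '[[1,0,0,0,0,0,0],[1,0,0,0,0,0,0],[1,0,0,0,0,0,0],[1,0,0,0,0,0,0],[1,0,0,0,0,0,0],[1,0,0,0,0,0,0],[1,0,0,0,0,0,0],[1,0,0,0,0,0,0],[1,0,0,0,0,0,0],[1,0,0,0,0,0,0],[1,0,0,0,0,0,0],[1,0,0,0,0,0,0]]'
python3 -m crank '[[1,0,0,0,0,0,0],[1,0,0,0,0,0,0],[1,0,0,0,0,0,0],[1,0,0,0,0,0,0],[1,0,0,0,0,0,0],[1,0,0,0,0,0,0],[1,0,0,0,0,0,0],[1,0,0,0,0,0,0],[1,0,0,0,0,0,0],[1,0,0,0,0,0,0],[1,0,0,0,0,0,0],[1,0,0,0,0,0,0]]'
```

```text
time_s: 6.0
tool_pos: [587.3, -134.7, 39.6]
tcp_rot: [-0.0, 0.001, 1.0, 0.0]
wrist_force: [-1.9, 0.1, -0.6]
finger_gap: 0.5
grasp_force: 0.0
time_s: 7.2
tool_pos: [587.3, -134.7, 39.7]
tcp_rot: [0.0, 0.001, 1.0, 0.0]
wrist_force: [0.5, -0.5, -0.9]
finger_gap: 0.3
grasp_force: 0.0
```

Held. Lifting straight up and drawing in.

```bash
python3 -m crank '[[1,0,0,25,0,0,0],[1,0,0,60,0,0,0],[1,0,0,95,0,0,0],[1,0,0,130,0,0,0],[1,0,0,165,0,0,0],[1,0,0,200,0,0,0],[1,0,0,235,0,0,0],[1,-25,0,250,0,0,0],[1,-60,0,250,0,0,0],[1,-95,0,250,0,0,0],[1,-95,30,250,0,0,0],[1,-95,65,250,0,0,0]]'
python3 -m crank '[[1,0,35,0,0,0,0],[1,0,70,0,0,0,0],[1,0,105,0,0,0,0],[1,0,135,0,0,0,0],[1,0,165,0,0,0,0],[1,0,185,0,0,0,0],[1,0,200,0,0,0,0],[1,0,200,0,0,0,0],[1,0,200,0,0,0,0],[1,0,200,0,0,0,0]]'
```

```text
time_s: 8.4
tool_pos: [491.2, -70.6, 290.2]
tcp_rot: [0.001, 0.004, 1.0, 0.0]
wrist_force: [1.4, 0.6, -0.7]
finger_gap: 0.5
grasp_force: 0.0
time_s: 9.4
tool_pos: [492.4, 128.7, 289.7]
tcp_rot: [0.0, 0.002, 1.0, -0.0]
wrist_force: [0.2, -0.2, 0.5]
finger_gap: 0.6
grasp_force: 0.0
```

```bash
python3 -m crank '[[1,30,0,0,0,0,0],[1,65,0,0,0,0,0],[1,94,1,0,0,0,0],[1,94,1,0,0,0,0],[1,94,1,-35,0,0,0],[1,94,1,-70,0,0,0],[1,94,1,-105,0,0,0],[1,94,1,-140,0,0,0],[1,94,1,-170,0,0,0],[1,94,1,-195,0,0,0],[1,94,1,-195,0,0,0],[1,94,1,-195,0,0,0]]'
python3 look.py drv 9 586 130
```

```text
time_s: 10.6
tool_pos: [586.1, 130.5, 95.3]
tcp_rot: [-0.0, 0.002, 1.0, -0.0]
wrist_force: [-0.3, 0.4, 0.2]
finger_gap: 0.6
grasp_force: 0.0
10.6 [586.12236463 130.5475496   95.2782617 ]
predicted px [251.31435206 194.60952773]
```

View pics/drv.png

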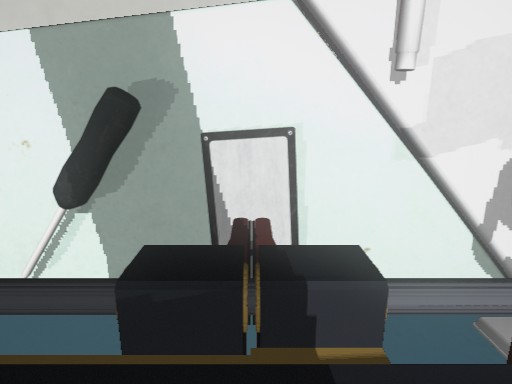

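The drive fills columns 203-296 with its near edge at row 130. Its predicted middle (251,195) is centred between its sides, so it matches. Going down to 35 mm above it and holding.

```bash
python3 -m crank '[[1,0,0,-20,0,0,0],[1,0,0,-40,0,0,0],[1,0,0,-51,0,0,0],[1,0,0,-51,0,0,0],[1,0,0,-51,0,0,0],[1,0,0,-51,0,0,0],[1,0,0,-51,0,0,0],[1,0,0,-51,0,0,0]]'
python3 -m crank '[[1,0,0,0,0,0,0],[1,0,0,0,0,0,0],[1,0,0,0,0,0,0],[1,0,0,0,0,0,0],[1,0,0,0,0,0,0],[1,0,0,0,0,0,0],[1,0,0,0,0,0,0],[1,0,0,0,0,0,0],[1,0,0,0,0,0,0],[1,0,0,0,0,0,0],[1,0,0,0,0,0,0],[1,0,0,0,0,0,0]]'
python3 -m crank '[[1,0,0,0,0,0,0],[1,0,0,0,0,0,0],[1,0,0,0,0,0,0],[1,0,0,0,0,0,0],[1,0,0,0,0,0,0],[1,0,0,0,0,0,0],[1,0,0,0,0,0,0],[1,0,0,0,0,0,0],[1,0,0,0,0,0,0],[1,0,0,0,0,0,0],[1,0,0,0,0,0,0],[1,0,0,0,0,0,0]]'
```

```text
time_s: 11.45
tool_pos: [586.7, 131.4, 44.3]
tcp_rot: [0.0, 0.001, 1.0, 0.0]
wrist_force: [-0.8, 0.3, 1.1]
finger_gap: 0.6
grasp_force: 0.0
time_s: 12.65
tool_pos: [586.3, 131.3, 43.7]
tcp_rot: [-0.0, 0.001, 1.0, 0.0]
wrist_force: [0.8, -0.0, -0.1]
finger_gap: 0.5
grasp_force: 0.0
time_s: 13.85
tool_pos: [586.3, 131.3, 43.7]
tcp_rot: [0.0, 0.001, 1.0, 0.0]
wrist_force: [-0.0, -0.4, 0.3]
finger_gap: 0.6
grasp_force: 0.0
```

```bash
python3 -m crank '[[1,0,0,25,0,0,0],[1,0,0,60,0,0,0],[1,0,0,95,0,0,0],[1,0,0,130,0,0,0],[1,0,0,165,0,0,0],[1,0,0,195,0,0,0],[1,-30,0,210,0,0,0],[1,-60,-25,210,0,0,0],[1,-60,-55,210,0,0,0],[1,-60,-90,210,0,0,0],[1,-45,-114,210,0,0,0],[1,-34,-114,210,0,0,0]]'
python3 -m crank '[[1,0,0,0,0,0,0],[1,0,0,0,0,0,0],[1,0,0,-30,0,0,0],[1,0,0,-60,0,0,0],[1,0,0,-90,0,0,0],[1,0,0,-120,0,0,0],[1,0,0,-140,0,0,0],[1,0,0,-140,0,0,0],[1,0,0,-140,0,0,0],[1,0,0,-140,0,0,0]]'
python3 look.py hnd 26 552 17
```

```text
time_s: 15.05
tool_pos: [552.5, 13.0, 254.2]
tcp_rot: [0.0, 0.004, 1.0, -0.0]
wrist_force: [0.0, 0.7, 0.4]
finger_gap: 0.3
grasp_force: 0.0
time_s: 16.05
tool_pos: [553.1, 17.9, 115.0]
tcp_rot: [0.001, 0.001, 1.0, 0.0]
wrist_force: [-0.2, 0.3, 0.6]
finger_gap: 0.7
grasp_force: 0.0
16.05 [553.10817131  17.91832563 114.95748031]
predicted px [250.71813804 192.24115338]
```

View pics/hnd.png

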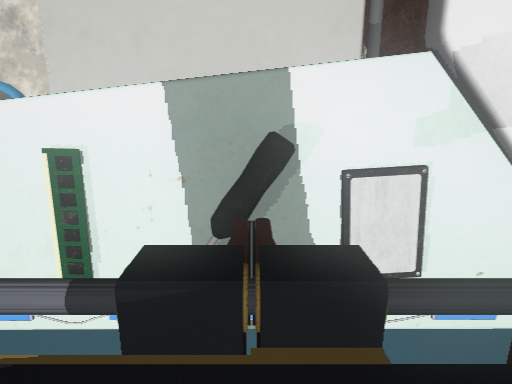

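The handle runs from about (284,140) to (222,228). Its middle is at about (253,185), within a few mm of the prediction (251,192). Going down to 35 mm above it and holding.

```bash
python3 -m crank '[[1,0,0,-20,0,0,0],[1,-2,0,-40,0,0,0],[1,-2,0,-54,0,0,0],[1,-2,0,-54,0,0,0],[1,-2,0,-54,0,0,0],[1,-2,0,-54,0,0,0],[1,-2,0,-54,0,0,0],[1,-2,0,-54,0,0,0]]'
python3 -m crank '[[1,0,0,0,0,0,0],[1,0,0,0,0,0,0],[1,0,0,0,0,0,0],[1,0,0,0,0,0,0],[1,0,0,0,0,0,0],[1,0,0,0,0,0,0],[1,0,0,0,0,0,0],[1,0,0,0,0,0,0],[1,0,0,0,0,0,0],[1,0,0,0,0,0,0],[1,0,0,0,0,0,0],[1,0,0,0,0,0,0]]'
python3 -m crank '[[1,0,0,0,0,0,0],[1,0,0,0,0,0,0],[1,0,0,0,0,0,0],[1,0,0,0,0,0,0],[1,0,0,0,0,0,0],[1,0,0,0,0,0,0],[1,0,0,0,0,0,0],[1,0,0,0,0,0,0],[1,0,0,0,0,0,0],[1,0,0,0,0,0,0],[1,0,0,0,0,0,0],[1,0,0,0,0,0,0]]'
python3 -m crank '[[1,0,0,25,0,0,0],[1,0,0,60,0,0,0],[1,0,0,95,0,0,0],[1,0,0,130,0,0,0],[1,0,0,165,0,0,0],[1,0,0,190,0,0,0],[1,0,0,200,0,0,0],[1,0,0,200,0,0,0],[1,0,0,200,0,0,0],[1,0,0,200,0,0,0],[1,0,0,200,0,0,0],[1,0,0,200,0,0,0]]'
```

```text
time_s: 16.9
tool_pos: [550.7, 17.4, 60.3]
tcp_rot: [0.001, 0.001, 1.0, 0.0]
wrist_force: [0.5, -0.2, -0.9]
finger_gap: 0.0
grasp_force: 0.0
time_s: 18.1
tool_pos: [550.3, 17.3, 59.7]
tcp_rot: [-0.0, 0.001, 1.0, 0.0]
wrist_force: [1.0, 0.1, 0.7]
finger_gap: 1.0
grasp_force: 0.0
time_s: 19.3
tool_pos: [550.3, 17.3, 59.7]
tcp_rot: [-0.0, 0.001, 1.0, 0.0]
wrist_force: [0.3, -0.8, 0.1]
finger_gap: 0.7
grasp_force: 0.0
time_s: 20.5
tool_pos: [549.9, 17.2, 258.8]
tcp_rot: [-0.001, 0.001, 1.0, -0.0]
wrist_force: [0.3, -0.1, 0.4]
finger_gap: 0.1
grasp_force: 0.0
```

```bash
python3 -c "
from plant import ctrl;print(ctrl.finish_job())"
```

```text
the job is handed in; nothing more can be done
None
```

The arm pointed at the memory module, the drive and the screwdriver handle in that order, about 35 mm above each. It held at least 2.4 s each time, lifted the fingertips to 250 mm or more after each, and showed no sign of contact; I handed the job in at about 20.5 s, and no verdict was returned.

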